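# Fit the missing hob knob and hold it pressed in

## Task

A returned gas hob is being checked on the packing bench and one of its knobs is off. Find out by trying which of the two loose knobs fits the bare stem, turn it so that its flat matches the stem's, and push it fully home; put a knob that does not fit back upright on the bench. Finish still holding the fitted knob and keeping it pressed right in against the stem's spring, as one does to light the burner, and leave the other things on the bench where they are.

Things in the scene. Friction and masses are not known exactly. Their poses are not given: they have to be found in the camera images.
- knob_a_center (a point): centre, half-way up on the axis, of one of two loose black knobs, alike outside, upright on the bench, 32 mm high, about 45 g: skirt 46 mm across, 6 mm high, on it a grip with parallel upright faces 24 mm apart (across y), straight for 30 mm. x: to its pointed end (white line on top, 24.5 mm out; blunt end 21 mm back), at the start within 55 deg of straight away from the robot; z up
- knob_a: the same knob as knob_a_center, underside centre. D bore from below, 16 mm deep (to the half-way point), flat on the pointer side. One of the two knobs has the bore for the 10 mm stem (0.4 to 0.5 mm free all round), the other one for a 6 mm stem, which stops on top of this stem; only trying shows which
- knob_b_center (a point): centre, half-way up on the axis, of one of two loose black knobs, alike outside, upright on the bench, 32 mm high, about 45 g: skirt 46 mm across, 6 mm high, on it a grip with parallel upright faces 24 mm apart (across y), straight for 30 mm. x: to its pointed end (white line on top, 24.5 mm out; blunt end 21 mm back), at the start within 55 deg of straight away from the robot; z up
- knob_b: the same knob as knob_b_center, underside centre. D bore from below, 16 mm deep (to the half-way point), flat on the pointer side. One of the two knobs has the bore for the 10 mm stem (0.4 to 0.5 mm free all round), the other one for a 6 mm stem, which stops on top of this stem; only trying shows which
- stem_tip (a point): centre of the tip of the bare upright brass stem in the hob's plate: 10 mm round, one flat cut 4 mm deep, bevelled tip 22 mm above the plate, 82 mm above the bench. x square out of the flat, to the burners (as the fitted knob's pointer), z up. A knob fully on has its center point here, pointer along x, underside 6 mm over the plate (1 mm when pressed in)
- hob: fixed two-burner gas hob on a card sheet, steel plate 290 x 510 mm, 60 mm above the bench, its knob end towards the robot. Origin on the bench under the bare stem; x to the burners, y left. A fitted knob stands 120 mm right of the stem (-y), pan supports up to 102 mm above the bench begin 85 mm beyond it (+x)
- stem (a joint): how far the stem is pressed down, m: 0 out, 0.005 fully in. A spring holds it up: it starts to give at about 4 N and is fully in at 14 N. The stem does not turn
- burner_cap_mid (a point): loose black burner cap, disc 82 mm across and 11 mm thick, lying on the bench beyond the loose knobs; centre. Bystander, leave alone
- tape_roll_mid (a point): roll of brown packing tape, 100 mm across, 48 mm high, lying flat; centre. Bystander, leave alone
- screwdriver_grip (a point): grey screwdriver, 200 mm long, lying across between the robot and the loose knobs; middle of its handle. Bystander, leave alone
- mug_mid (a point): white mug, 82 mm across, 95 mm high, standing; centre. Bystander, leave alone
- spares_carton_mid (a point): small brown carton 100 x 140 x 55 mm; centre. Bystander, leave alone
- wrench_mid (a point): steel spanner about 165 mm long lying flat at the robot's right; centre. Bystander, leave alone
There are look-alikes about, which are no part of the job. What is shaped like the knob_b but orange or turquoise is not meant.

How it is judged:
On the way, in this order (a step that is already met when the one before it is completed fails the run):
1. one of the loose knobs is picked up off the bench (((height (world z) of knob_a_center above 0.04 m and contact force between the fingers and knob_a above 1 N) or (height (world z) of knob_b_center above 0.04 m and contact force between the fingers and knob_b above 1 N))), for 0.1 s.
2. the knob that fits is pushed fully onto the stem, flat to flat (((distance between knob_a_center and stem_tip below 0.003 m and angle between the x axis of knob_a_center and the x axis of stem_tip, either way round below 0.3 rad) or (distance between knob_b_center and stem_tip below 0.003 m and angle between the x axis of knob_b_center and the x axis of stem_tip, either way round below 0.3 rad))), for 0.1 s.
At the end, for the whole second after the job is handed in: The knob with the 10 mm bore is fully on the stem (its half-way point within 3 mm of the stem's tip, flats matched within 0.3 rad), the fingers still touch it (over 1 N) and keep the stem pressed in by more than 3.5 of its 5 mm; the other knob stands upright on the bench, let go (value of joint stem above 0.0035 m and ((distance between knob_a_center and stem_tip below 0.003 m and angle between the x axis of knob_a_center and the x axis of stem_tip, either way round below 0.3 rad and contact force between the fingers and knob_a above 1 N and height (world z) of knob_b_center between 0.011 and 0.021 m and angle between knob_b_center's own z axis and vertical below 0.2 rad and not (contact force between the fingers and knob_b above 0.2 N)) or (distance between knob_b_center and stem_tip below 0.003 m and angle between the x axis of knob_b_center and the x axis of stem_tip, either way round below 0.3 rad and contact force between the fingers and knob_b above 1 N and height (world z) of knob_a_center between 0.011 and 0.021 m and angle between knob_a_center's own z axis and vertical below 0.2 rad and not (contact force between the fingers and knob_a above 0.2 N)))); the arm keeps its last pose, push and grip.
It fails at once if a bystander is moved more than 30 mm (distance of any of burner_cap_mid, tape_roll_mid, screwdriver_grip, mug_mid, spares_carton_mid, wrench_mid from where it was at the start of the episode above 0.03 m).
It also fails if it takes over 64 s, if anything falls off the work surface, if the arm or the gripper's body presses on something with over 40 N, if the wrist force passes 120 N, or if a joint passes its speed limit or range.

## Robot

A 7-joint arm with a two-finger parallel gripper is mounted at the origin on the work surface. World frame = base frame: x ahead of the robot, y to its left, z up, the work surface at z = 0. Lengths are in m, angles in rad, forces in N, time in s.
With the tool pointing down it reaches from about 0.35 to 0.9 m from the base axis. Payload 8.1 kg.
Tool frame: the origin (TCP) lies at the centre of the arm's flange, where the gripper is bolted on; the fingertips stand 178 mm ahead of it and the grasp point (between the pads) lies 159 mm ahead of it; z points along the fingers, y is the direction in which the jaws open and shut (so a half turn about z gives the same grasp; the last joint's range is limited). The gripper opens to 92 mm and grips with 3 to 60 N. Pads are 19 mm wide; open, the fingers measure 130 mm over their backs; the gripper's body (75 mm by 190 mm) begins 47 mm behind the grasp point.
Start: joints at [-1.226, 0.434, 0.025, 1.573, -0.012, 1.134, -0.075], TCP at [0.271, 0.563, 0.405] pointing down, gripper open.
Joint ranges: [-2.62, 2.62], [-0.44, 2.09], [-1.27, 1.32], [0.08, 2.57], [-1.32, 4.46], [0.12, 2], [-2.74, 2.74]. Speed limits (rad/s): [2.22, 2.22, 3.01, 3.01, 3.14, 3.14, 3.14].

## Interface

Orientations are given as a rotation vector (axis times angle).
In Python, from cell import arm gives the robot as it stands. The module is installed in compiled form; this text tells all that it offers.
- The arm moves only by the tool move_arm, never from a script. Its argument "steps" is a list of rows, each a list of 4 numbers: the shift along the tool's x, y, z in mm, then the turn about the tool's z in rad. In form: [[x, y, z, twist], ...]. A call has 1 to 20 rows; each row is the pose to reach, as a shift and turn from the pose commanded when the call began, along the tool's axes at that moment; what a row does not reach only later rows make up. A row lasts 1/8 s, in which the tool goes at most 62.5 mm and 10.7 degrees, less where a joint would pass 70% of its speed; a pose out of reach is approached as far as the arm can. A call with a gripper value outside its range is refused whole. "grip" is the finger opening in mm, from 0 to 91.8, set as the call begins (left out, the last holds). The fingers move at their own pace and stop on an object; "grip_force" is the grip in N (left out, the last holds). Time passes only in rows, so rows that repeat a pose let the fingers close. It gives the time, the measured TCP pose, the force and the opening at its end, in the units of the state.
- arm.observe(): the state, without advancing time (a new reading comes with each control period).
- arm.get_image(name): name is "scene" or "top" or "wrist"; returns the picture (420x560x3 uint8, red, green, blue); there is no depth.
- arm.camera_info(name): a dict with "mtx" (3x3 intrinsics, pixels), "dist_coeffs" ([k1, k2, p1, p2, k3] as OpenCV has them; the pictures are not rectified), "pose" (4x4, takes a point from camera to world coordinates); the wrist camera has in their place "T_tool_cam" (4x4, takes a point from camera to tool coordinates, whose origin is the TCP and whose axes are the flange's). Camera axes: x right, y down, z forward; pixel columns grow to the right and rows downward; lengths in m; the calibration is good to about 2 mm. A picture is of the moment at which its call begins: read the wrist's pose just before it. camera_info takes no time and is no camera call.
- arm.sign_off(): hands the job in, once; it reports no verdict.
The state is a dict: "clock": time; "joints": joint angles; "dq": joint speeds; "joint_efforts": joint torques, N m; "position": TCP position; "ee_rot": TCP orientation; "force": force on the tool from outside, world axes, zero at the start; "ft_torque": the same for the moment, N m; "width": opening from 0.0 (shut) to 1.0 (fully open).
Only numpy, scipy, OpenCV 4.12 (cv2) and the standard library are available. Lean on these libraries where they do the work, as an engineer would, in place of code of your own. Each camera call takes 0.05 s, during which the arm holds its last target.

## Working session

There is one attempt and no reset: what is moved stays moved. The work goes in short steps, Python scripts to look and compute and a tool call to move; the robot and the scene stay as the last step left them, time stands still between calls to the robot, and variables do not carry over. Pictures are saved under pics/ and viewed, and the job is handed in when it is done.

Besides the shell and the picture viewer there is one more tool, called after "Emit:" in YAML: its name, and indented under it one key for each argument. move_arm: Moves the arm, as the interface text tells. Its arguments: {"type":"object","properties":{"steps":{"type":"array"},"grip":{"type":"number"},"grip_force":{"type":"number"}},"required":["steps"]}

```bash
mkdir -p pics; python3 - <<'E'
from cell import arm
import cv2,numpy as np
s=arm.observe()
for k in s: print(k,np.round(s[k],4))
for n in ["scene","top","wrist"]:
    i=arm.camera_info(n); print(n,{k:np.round(v,4).tolist() for k,v in i.items()})
    cv2.imwrite(f"pics/{n}0.png",arm.get_image(n)[:,:,::-1])
E
```

```text
clock 0.0
joints [-1.2256  0.4352  0.025   1.5741 -0.0116  1.134  -0.0751]
dq [ 0.0002  0.0003 -0.002  -0.0008  0.0001 -0.0026  0.0002]
joint_efforts [-3.00000e-04 -6.67861e+01  9.84800e-01 -3.14458e+01 -6.05000e-02
  4.32000e-02  1.00000e-04]
position [0.2705 0.5632 0.404 ]
ee_rot [-6.975e-01 -3.063e+00  2.300e-03]
force [-0.5939 -0.1314  0.3774]
ft_torque [-0.0484 -0.0289  0.0006]
width 1.0029
scene {'mtx': [[399.0525, 0.0, 281.6152], [0.0, 399.0525, 210.8706], [0.0, 0.0, 1.0]], 'dist_coeffs': [0.0265, 0.0, 0.0, 0.0, 0.0], 'pose': [[-0.4399, 0.6063, -0.6625, 1.1731], [0.898, 0.2887, -0.3321, 0.4345], [-0.0101, -0.741, -0.6714, 0.6966], [0.0, 0.0, 0.0, 1.0]]}
top {'mtx': [[442.0409, 0.0, 275.6926], [0.0, 442.0409, 213.0457], [0.0, 0.0, 1.0]], 'dist_coeffs': [-0.0337, 0.0, 0.0, 0.0, 0.0], 'pose': [[-0.0186, -0.9978, 0.0633, 0.4704], [-0.9994, 0.0204, 0.0277, 0.1034], [-0.029, -0.0628, -0.9976, 1.2023], [0.0, 0.0, 0.0, 1.0]]}
wrist {'mtx': [[326.83, 0.0, 283.5995], [0.0, 326.83, 213.1525], [0.0, 0.0, 1.0]], 'dist_coeffs': [-0.0013, 0.0, 0.0, 0.0, 0.0], 'T_tool_cam': [[0.0011, -0.9616, -0.2745, 0.0743], [1.0, 0.0013, -0.0004, 0.0002], [0.0007, -0.2745, 0.9616, 0.0196], [0.0, 0.0, 0.0, 1.0]]}
```

View pics/scene0.png

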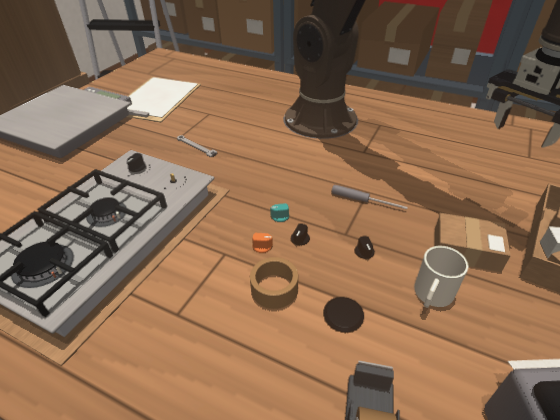

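View pics/top0.png

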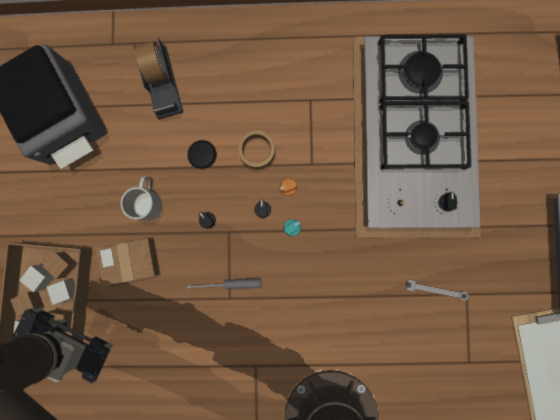

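View pics/wrist0.png

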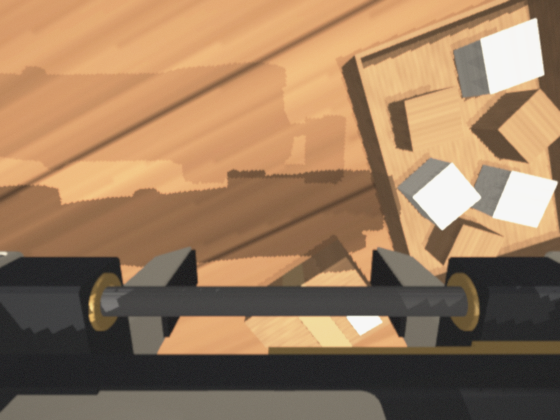

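The top view shows two black knobs, at (207,219) and (263,209). The orange (289,187) and turquoise (292,228) ones are decoys. The bare stem is at about (401,203), the fitted knob at (448,202). I'll measure these and confirm them in an enlarged crop.

```bash
cat > h.py <<'E'
from cell import arm
import cv2,numpy as np
from scipy.spatial.transform import Rotation as R
def pose(n,s=None):
    i=arm.camera_info(n)
    if n!="wrist": return i,np.array(i["pose"])
    s=s or arm.observe(); T=np.eye(4);T[:3,:3]=R.from_rotvec(s["ee_rot"]).as_matrix();T[:3,3]=s["position"]
    return i,T@np.array(i["T_tool_cam"])
def plane(n,uv,z,s=None):
    i,T=pose(n,s); p=cv2.undistortPoints(np.array(uv,float).reshape(-1,1,2),np.array(i["mtx"]),np.array(i["dist_coeffs"])).reshape(-1,2)
    d=np.c_[p,np.ones(len(p))]@T[:3,:3].T; o=T[:3,3]
    return o+d*((z-o[2])/d[:,2])[:,None]
def proj(n,P,s=None):
    i,T=pose(n,s); Q=np.linalg.inv(T)
    rv=cv2.Rodrigues(Q[:3,:3])[0]
    return cv2.projectPoints(np.array(P,float).reshape(-1,1,3),rv,Q[:3,3],np.array(i["mtx"]),np.array(i["dist_coeffs"]))[0].reshape(-1,2)
E
python3 - <<'E'
from h import *
im=cv2.imread("pics/top0.png")
def crop(c,r,f): 
    x,y=c; return cv2.resize(im[y-r:y+r,x-r:x+r],None,fx=f,fy=f,interpolation=cv2.INTER_CUBIC)
a=crop((235,210),55,7)
cv2.imwrite("pics/c1.png",crop((250,205),60,5)); 
cv2.imwrite("pics/c2.png",crop((425,203),40,7))
s=cv2.imread("pics/scene0.png")
cv2.imwrite("pics/c3.png",np.hstack([cv2.resize(s[140:200,110:210],None,fx=4,fy=4,interpolation=3),cv2.resize(s[210:270,280:380],None,fx=4,fy=4,interpolation=3)]))
for uv,z in [((207,219),.016),((263,209),.016),((401,203),.082),((448,202),.08)]: print(uv,plane("top",uv,z).round(3))
E
```

```text
(207, 219) [[0.533 0.322 0.016]]
(263, 209) [[0.557 0.17  0.016]]
(401, 203) [[ 0.561 -0.183  0.082]]
(448, 202) [[ 0.561 -0.303  0.08 ]]
```

View pics/c1.png

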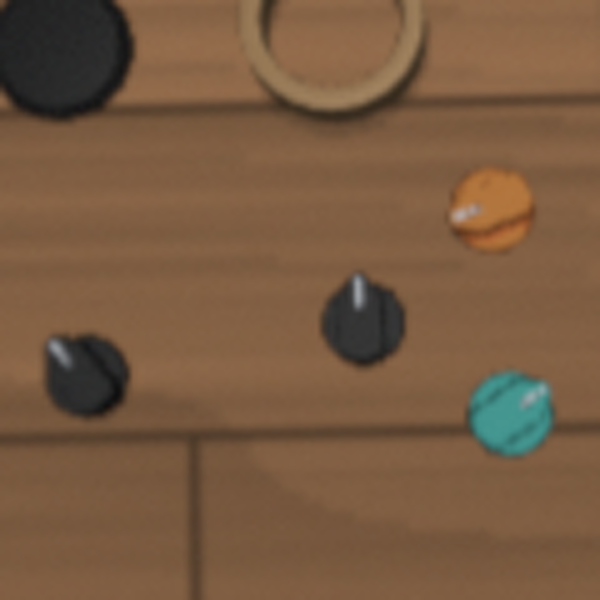

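View pics/c2.png

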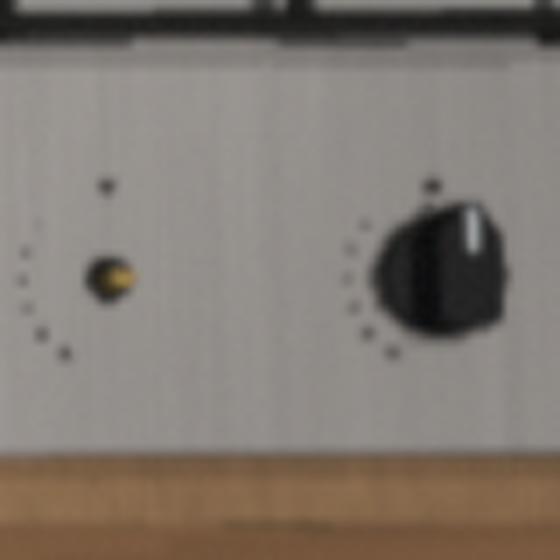

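View pics/c3.png

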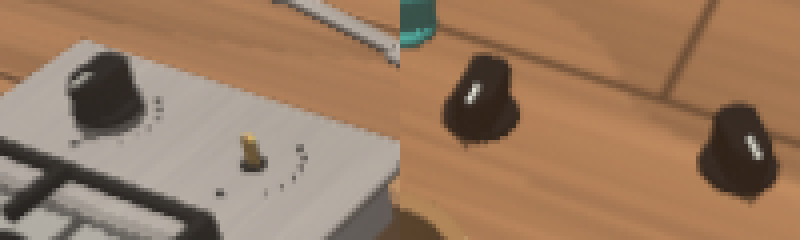

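In the crop, the black knobs are at about (208,220), pointer up-left at about 40°, and (263,209), pointer almost straight up. Their outlines match the description; the coloured ones do not. The bare brass D-stem is at (402,203). I'll start with the knob at (263,209), which is nearer the hob.

```bash
cat >> h.py <<'E'
def go(x,y,z,yawy,s=None):
    "tool-axis shift (mm) and twist so that TCP is at xyz and tool y points at angle yawy(deg)"
    s=s or arm.observe(); M=R.from_rotvec(s["ee_rot"]).as_matrix()
    d=M.T@(np.array([x,y,z])-s["position"])*1000
    cur=np.degrees(np.arctan2(M[1,1],M[0,1])); tw=-((yawy-cur+180)%360-180)
    print("shift",d.round(1),"twist",round(np.radians(tw),4),"cur tool y deg",round(cur,2),"tilt",np.degrees(np.arccos(-M[2,2])).round(2))
E
python3 - <<'E'
from h import *
L=plane("top",[(250-60+359/5,205-60+305/5),(250-60+357/5,205-60+275/5),(190+72/5,145+368/5),(190+48/5,145+340/5)],.032)
for a,b in (L[:2],L[2:]): print(a,b,np.degrees(np.arctan2(*(b-a)[1::-1])))
P=plane("top",[(367.5,228),(480,229.5),(366,40),(473,37)],.06); print(P.round(4))
go(.557,.170,.30,92)
E
```

```text
[0.56423973 0.17253728 0.032     ] [0.58027634 0.17333672 0.032     ] 2.8538726778398553
[0.53377227 0.32635887 0.032     ] [0.54899917 0.3391328  0.032     ] 39.993465694376276
[[ 0.4995 -0.1004  0.06  ]
 [ 0.4898 -0.389   0.06  ]
 [ 0.9988 -0.1135  0.06  ]
 [ 1.0005 -0.3976  0.06  ]]
shift [-428.4 -230.3  104.5] twist -0.4827 cur tool y deg 64.34 tilt 0.07
```

Emit:
move_arm:
  steps:
    - [-428,-230,104,-0.48]
    - [-428,-230,104,-0.48]
    - [-428,-230,104,-0.48]
    - [-428,-230,104,-0.48]
    - [-428,-230,104,-0.48]
    - [-428,-230,104,-0.48]
    - [-428,-230,104,-0.48]
    - [-428,-230,104,-0.48]
    - [-428,-230,104,-0.48]
    - [-428,-230,104,-0.48]
    - [-428,-230,104,-0.48]
    - [-428,-230,104,-0.48]
    - [-428,-230,104,-0.48]
  grip: 60
  grip_force: 10

```text
clock: 1.78
position: [0.5565, 0.1715, 0.3009]
ee_rot: [-0.053, 3.141, 0.0]
force: [-0.2, 0.8, -0.1]
width: 0.655
```

```bash
python3 - <<'E'
from h import *
s=arm.observe(); print(s["clock"],s["position"],np.abs(s["dq"]).max(),s["force"])
cv2.imwrite("pics/w1.png",arm.get_image("wrist")[:,:,::-1])
go(.557,.170,.30,92)
E
```

```text
1.775 [0.55648724 0.17147983 0.30093437] 0.0056342619829499885 [-0.15774665  0.81945428 -0.13211081]
shift [-0.4 -1.3  0.9] twist -0.0018 cur tool y deg 91.9 tilt 0.02
```

View pics/w1.png

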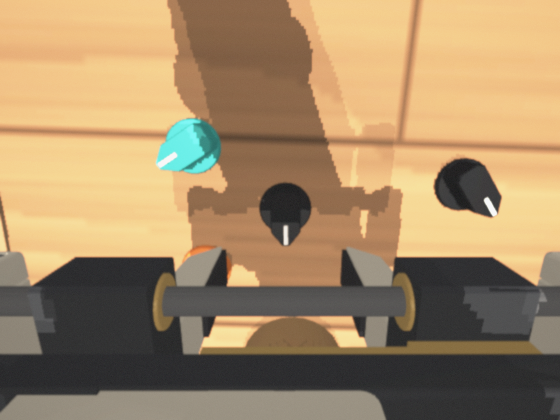

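The knob is in view at (285,210), its pointer down the image, i.e. away from the robot. Turquoise and orange are clear of it to the left. Next I'll measure it.

```bash
cat >> h.py <<'E'
def knob(im,c,r,s,zb=0.0,thr=60,tag=None):
    "skirt circle + white line, in world, image BGR; zb = height of underside"
    x,y=c; sub=im[y-r:y+r,x-r:x+r]; m=(sub.max(2)<thr).astype(np.uint8)
    w=((sub.min(2)>130)&(sub.max(2).astype(int)-sub.min(2)<40)).astype(np.uint8)
    n,l,st,ce=cv2.connectedComponentsWithStats(m); k=1+st[1:,4].argmax(); mm=(l==k).astype(np.uint8)
    cs=max(cv2.findContours(mm,0,cv2.CHAIN_APPROX_NONE)[0],key=len).reshape(-1,2)+[x-r,y-r]
    n,l,st,ce=cv2.connectedComponentsWithStats(w); 
    out={}
    if n>1:
        k=1+st[1:,4].argmax(); q=np.argwhere(l==k)[:,::-1]+[x-r,y-r]
        Q=plane("wrist",q,zb+.032,s)[:,:2]; mu=Q.mean(0); u=np.linalg.svd(Q-mu)[2][0]; 
        out["line"]=(mu.round(4),np.degrees(np.arctan2(u[1],u[0])).round(1)%180,len(q))
    if tag:
        v=cv2.resize(sub,None,fx=6,fy=6,interpolation=0); cv2.imwrite(tag,np.hstack([v,cv2.cvtColor(cv2.resize((mm+0)*200,None,fx=6,fy=6,interpolation=0),8)]))
    return cs,out
E
python3 - <<'E'
from h import *
s=arm.observe(); im=cv2.imread("pics/w1.png")
cs,o=knob(im,(285,212),40,s,tag="pics/w1c.png"); print(o)
P=plane("wrist",cs,.006,s)[:,:2]
# rear half of skirt (robot side): fit circle with points at x below centre
(cx,cy),rad=cv2.minEnclosingCircle(P.astype(np.float32)*1000); print(cx,cy,rad)
b=P[P[:,0]<cx/1000]
A=np.c_[2*b,np.ones(len(b))]; r=np.linalg.lstsq(A,(b**2).sum(1),rcond=None)[0]; print(r[:2],np.sqrt(r[2]+r[0]**2+r[1]**2))
E
```

```text
{'line': (array([0.5716, 0.1733]), np.float64(3.0), 91)}
560.469970703125 172.45314025878906 26.007015228271484
[0.55378366 0.17254274] 0.01972540376151737
```

View pics/w1c.png

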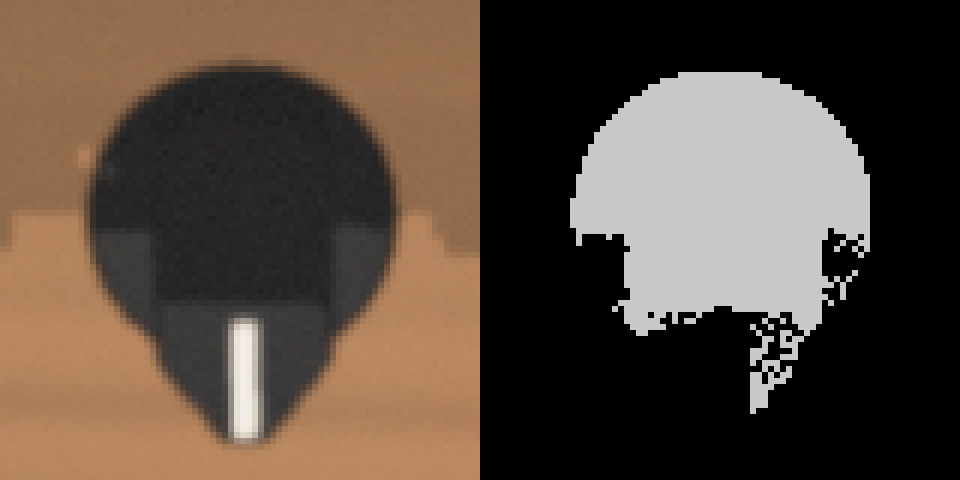

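```bash
cat >> h.py <<'E'
def circ(b):
    A=np.c_[2*b,np.ones(len(b))]; r=np.linalg.lstsq(A,(b**2).sum(1),rcond=None)[0]; return r[:2].round(4),np.sqrt(r[2]+r[0]**2+r[1]**2).round(4)
E
python3 - <<'E'
from h import *
s=arm.observe(); im=cv2.imread("pics/w1.png")
cs,o=knob(im,(285,212),40,s,thr=88); print(o)
P=plane("wrist",cs,.006,s)[:,:2]
for cut in (.550,.556): print(circ(P[P[:,0]<cut]))
T=plane("wrist",[(285-40+245/6,172+438/6)],.032,s)[0]; print("tip",T)
c=T[:2]-.0245*np.array([np.cos(np.radians(3)),np.sin(np.radians(3))]); print(c)
go(c[0],c[1],.187,93)
E
```

```text
{'line': (array([0.5716, 0.1733]), np.float64(3.0), 91)}
(array([0.5557, 0.1727]), np.float64(0.0218))
(array([0.5558, 0.1727]), np.float64(0.0218))
tip [0.58050912 0.17419826 0.032     ]
[0.5560427  0.17291603]
shift [  0.5   1.6 113.9] twist -0.0192 cur tool y deg 91.9 tilt 0.02
```

Emit:
move_arm:
  steps:
    - [0,1.5,50,-0.019]
    - [0,1.5,90,-0.019]
    - [0,1.5,114,-0.019]
    - [0,1.5,114,-0.019]
    - [0,1.5,114,-0.019]

```text
clock: 2.45
position: [0.5572, 0.1725, 0.1877]
ee_rot: [-0.08, 3.139, 0.001]
force: [0.0, -0.3, 0.2]
width: 0.652
```

Emit:
move_arm:
  steps:
    - [0,0,0,0]
    - [0,0,0,0]
    - [0,0,0,0]
    - [0,0,0,0]
    - [0,0,0,0]
    - [0,0,0,0]
  grip: 10
  grip_force: 15

```text
clock: 3.2
position: [0.5568, 0.1723, 0.1869]
ee_rot: [-0.08, 3.14, 0.0]
force: [-1.2, 0.2, 3.4]
width: 0.259
```

```bash
python3 - <<'E'
from h import *
s=arm.observe(); print(s["clock"],s["position"],s["force"],s["width"]*91.8)
go(.556,.173,.187,93)
cv2.imwrite("pics/w2.png",arm.get_image("wrist")[:,:,::-1])
E
```

```text
3.2 [0.55679786 0.17226137 0.18689141] [-1.19370655  0.22948371  3.43898589] 23.73377727698273
shift [ 0.8  0.8 -0.1] twist -0.0012 cur tool y deg 92.93 tilt 0.01
```

View pics/w2.png

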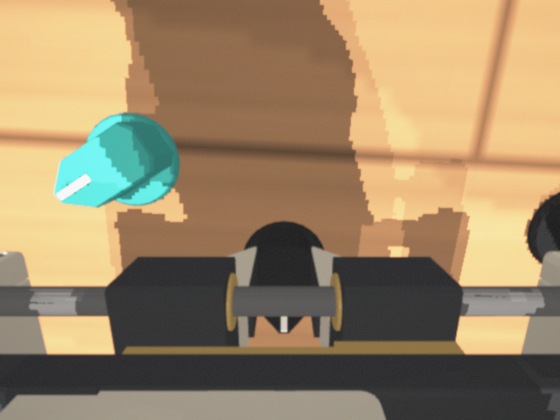

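The knob sits between the pads, 23.7 mm opening. I'll release it and rise straight up to get the camera-to-grasp offset.

Emit:
move_arm:
  steps:
    - [0,0,0,0]
    - [0,0,0,0]
    - [0,0,-40,0]
    - [0,0,-90,0]
    - [0,0,-114,0]
    - [0,0,-114,0]
    - [0,0,-114,0]
  grip: 50

```text
clock: 4.12
position: [0.5564, 0.1721, 0.2999]
ee_rot: [0.08, -3.14, 0.001]
force: [0.4, -0.0, 0.3]
width: 0.543
```

```bash
python3 - <<'E'
from h import *
s=arm.observe(); print(s["clock"],s["position"],s["force"],s["width"]*91.8,np.abs(s["dq"]).max())
im=arm.get_image("wrist")[:,:,::-1].copy(); cv2.imwrite("pics/w3.png",im)
cs,o=knob(im,(285,212),40,s,thr=88,tag="pics/w3c.png"); print(o)
P=plane("wrist",cs,.006,s)[:,:2]
print(circ(P[P[:,0]<.55]))
M=R.from_rotvec(s["ee_rot"]).as_matrix()
c=circ(P[P[:,0]<.55])[0]; print("tool xy of knob axis", (M.T@(np.r_[c,s["position"][2]]-s["position"]))*1000, "line", M.T@(np.r_[o["line"][0],s["position"][2]]-s["position"])*1000)
print("go back"); go(.5568,.17226,.187,93)
E
```

```text
4.125 [0.5564173  0.17207275 0.29994139] [ 0.44218377 -0.03489618  0.33549681] 49.86686818650683 0.014908891897976787
{'line': (array([0.5718, 0.1733]), np.float64(2.5), 99)}
(array([0.5558, 0.1723]), np.float64(0.0217))
tool xy of knob axis [6.04867207e-01 2.58522800e-01 5.20960817e-04] line [-15.42533001   0.43883652  -0.01573117]
go back
shift [ -0.7   0.2 112.6] twist -0.0011 cur tool y deg 92.94 tilt 0.11
```

View pics/w3c.png

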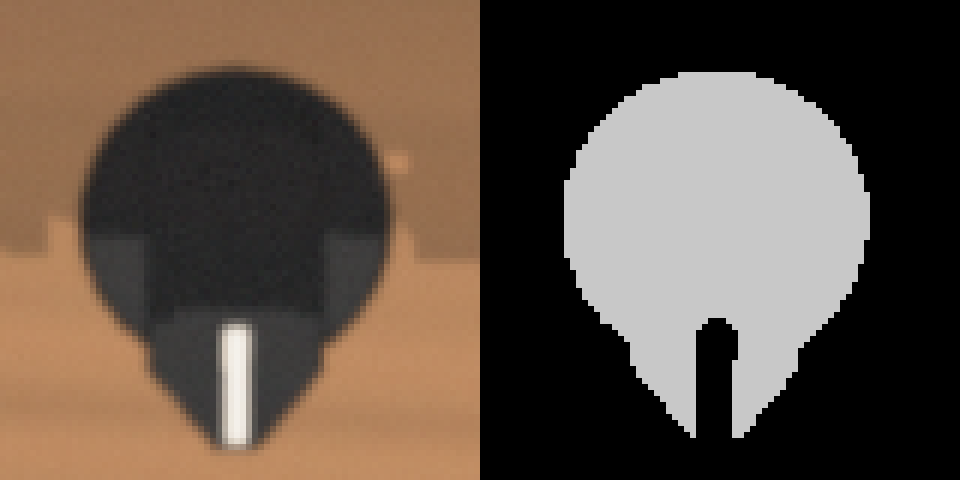

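Emit:
move_arm:
  steps:
    - [0,0,50,0]
    - [0,0,90,0]
    - [0,0,113,0]
    - [0,0,113,0]

```text
clock: 4.68
position: [0.5555, 0.1717, 0.185]
ee_rot: [0.08, -3.135, 0.003]
force: [-0.4, 1.0, 1.0]
width: 0.545
```

Emit:
move_arm:
  steps:
    - [0,0,0,0]
    - [0,0,0,0]
    - [0,0,0,0]
    - [0,0,0,0]
    - [0,0,0,0]
  grip: 5
  grip_force: 35

```text
clock: 5.3
position: [0.5571, 0.1723, 0.1886]
ee_rot: [-0.08, 3.139, 0.001]
force: [-1.2, -0.1, 5.9]
width: 0.261
```

```bash
python3 - <<'E'
from h import *
s=arm.observe(); print(s["clock"],s["position"],s["force"],s["width"]*91.8)
go(.561-.02,-.181,.36,88.3)
E
```

```text
5.3 [0.55707609 0.17233279 0.18858323] [-1.20269501 -0.09212418  5.88277286] 23.982354800405442
shift [  33.9 -352.  -171.6] twist 0.0808 cur tool y deg 92.93 tilt 0.08
```

Emit:
move_arm:
  steps:
    - [0,0,-50,0]
    - [0,0,-110,0]
    - [17,-60,-171,0.04]
    - [34,-120,-171,0.08]
    - [34,-180,-171,0.08]
    - [34,-240,-171,0.08]
    - [34,-300,-171,0.08]
    - [34,-352,-171,0.08]
    - [34,-352,-171,0.08]
    - [34,-352,-171,0.08]
    - [34,-352,-171,0.08]
    - [34,-352,-171,0.08]

```text
clock: 6.8
position: [0.541, -0.1796, 0.3588]
ee_rot: [0.042, 3.141, 0.001]
force: [0.1, -0.4, -0.2]
width: 0.258
```

```bash
python3 - <<'E'
from h import *
s=arm.observe(); print(s["clock"],s["position"],s["force"],s["width"]*91.8,np.abs(s["dq"]).max())
im=arm.get_image("wrist")[:,:,::-1].copy(); cv2.imwrite("pics/w4.png",im)
print(proj("wrist",[(.561,-.182,.082)],s)); go(.541,-.181,.36,88.3)
E
```

```text
6.8 [ 0.54103796 -0.179619    0.35879009] [ 0.14297319 -0.4162604  -0.18778158] 23.68765602372735 0.005822598856339816
[[280.97143806 237.10147382]]
shift [-0.  -1.2 -1.2] twist 0.0028 cur tool y deg 88.46 tilt 0.02
```

View pics/w4.png

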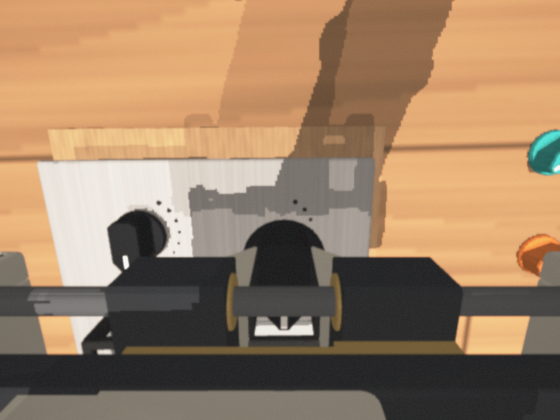

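The held knob hides the stem (expected at (281,237)). I'll shift 40 mm forward so the stem appears above the knob in the picture.

Emit:
move_arm:
  steps:
    - [-40,-1,0,0.003]
    - [-40,-1,0,0.003]
    - [-40,-1,0,0.003]
    - [-40,-1,0,0.003]

```text
clock: 7.35
position: [0.5801, -0.1832, 0.3587]
ee_rot: [-0.05, -3.141, -0.0]
force: [-1.5, -0.5, 0.0]
width: 0.258
```

```bash
python3 - <<'E'
from h import *
s=arm.observe(); print(s["clock"],s["position"],s["force"],s["width"]*91.8,np.abs(s["dq"]).max(),s["ee_rot"])
im=arm.get_image("wrist")[:,:,::-1].copy(); cv2.imwrite("pics/w5.png",im)
p=proj("wrist",[(.561,-.182,.082)],s)[0]; print(p)
x,y=map(int,p); 
cv2.imwrite("pics/w5c.png",np.hstack([cv2.resize(im[y-20:y+20,x-20:x+20],None,fx=12,fy=12,interpolation=0),cv2.resize(im[y-110:y+50,x-50:x+50],None,fx=3,fy=3)]))
print(x-20,y-20)
E
```

```text
7.35 [ 0.58010206 -0.18318459  0.35873018] [-1.54901228 -0.45970901  0.03255391] 23.700728523131463 0.0031039068296438216 [-5.02772160e-02 -3.14067566e+00 -7.48990851e-05]
[284.0848357  191.42296703]
264 171
```

View pics/w5c.png

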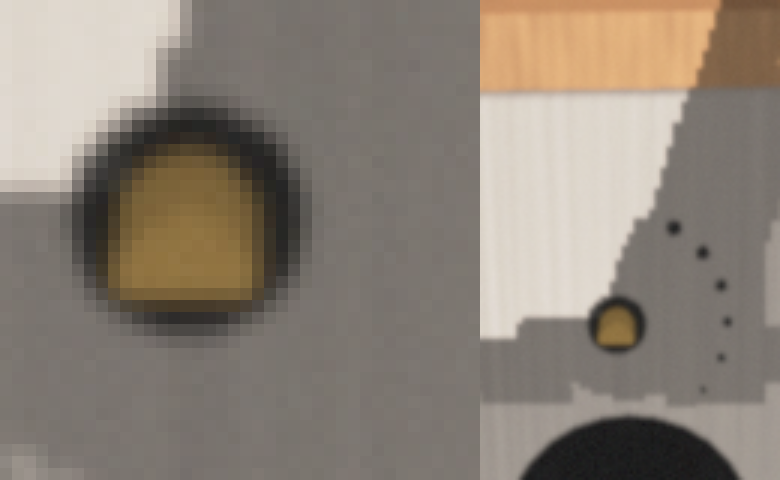

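View pics/w5.png

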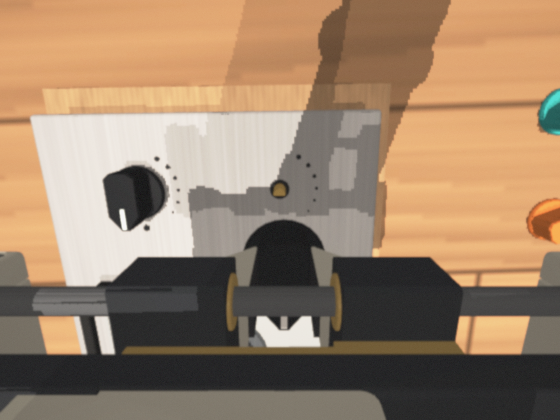

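The stem is at (279.3,189), brass D with its flat facing down the image (towards the burners). The plate's near edge is at row ~113.

```bash
python3 - <<'E'
from h import *
s=arm.observe(); im=cv2.imread("pics/w5.png").astype(float)
M=R.from_rotvec(s["ee_rot"]).as_matrix()
def T(p): return (M.T@(np.r_[p[:2],s["position"][2]]-s["position"])*1000)[:2].round(2)
h=plane("wrist",[(279.3,188.8)],.06,s)[0]; f=plane("wrist",[(279.05,195.5)],.0815,s)[0]
print("hole",h,T(h),"flat",f,T(f))
# ring mask / brass mask centroids
b=im[:,:,2]-im[:,:,0]; sub=b[175:203,264:296]; m=sub>35; q=np.argwhere(m)[:,::-1]+[264,175]; print("brass",len(q),q.min(0),q.max(0))
for r in range(q[:,1].min(),q[:,1].max()+1): c=q[q[:,1]==r,0]; print(r,c.min(),c.max(),end="; ")
g=im.max(2)[170:206,262:298]; d=(g<90); qd=np.argwhere(d)[:,::-1]+[262,170]
allm=np.vstack([qd,q]); print("\nring bbox",allm.min(0),allm.max(0)); (c,r)=cv2.minEnclosingCircle(allm.astype(np.float32)); print(c,r)
# near plate edge: where saturation drops, columns
pts=[]
gs=im.max(2)-im.min(2)
for c in list(range(60,230,5))+list(range(330,370,5)):
    col=gs[95:130,c]; k=np.argmin(np.diff(cv2.GaussianBlur(col.reshape(-1,1),(1,3),0).ravel())); pts.append((c,95+k+.5))
P=plane("wrist",pts,.06,s)[:,:2]; v=cv2.fitLine(P.astype(np.float32),cv2.DIST_HUBER,0,1e-4,1e-4).ravel(); print("edge yaw deg (y-dir)",np.degrees(np.arctan2(v[1],v[0])), v)
E
```

```text
hole [ 0.56336063 -0.1862727   0.06      ] [16.67 -3.56] flat [ 0.56444313 -0.18623085  0.0815    ] [15.59 -3.49]
brass 140 [273 183] [285 195]
183 279 280; 184 276 282; 185 275 283; 186 275 284; 187 274 284; 188 274 285; 189 274 285; 190 273 285; 191 273 285; 192 273 285; 193 273 285; 194 273 285; 195 273 284; 
ring bbox [270 179] [288 198]
(279.2090148925781, 188.73770141601562) 9.769880294799805
edge yaw deg (y-dir) 88.99084 [ 0.01761222  0.9998449   0.49605256 -0.31137595]
```

Stem axis: tool (16.6, -3.5) mm. The grasp axis measured with the same camera: (0.5, 0.3). Next: the shift, then a descent to just over the tip.

Emit:
move_arm:
  steps:
    - [8,-2,20,-0.012]
    - [16.1,-3.8,50,-0.012]
    - [16.1,-3.8,79,-0.012]
    - [16.1,-3.8,79,-0.012]
    - [16.1,-3.8,79,-0.012]
    - [16.1,-3.8,79,-0.012]

```text
clock: 8.15
position: [0.565, -0.1867, 0.2812]
ee_rot: [0.031, 3.139, -0.001]
force: [-0.5, -0.3, -0.3]
width: 0.259
```

```bash
python3 - <<'E'
from h import *
s=arm.observe(); print(s["clock"],s["position"],s["force"],s["width"]*91.8,np.abs(s["dq"]).max(),s["ee_rot"])
go(.5639,-.187,.272,89)
im=arm.get_image("wrist")[:,:,::-1].copy(); cv2.imwrite("pics/w6.png",im)
im=arm.get_image("scene")[:,:,::-1]; cv2.imwrite("pics/s6.png",cv2.resize(im[90:220,90:260],None,fx=4,fy=4,interpolation=2))
E
```

```text
8.15 [ 0.56504888 -0.1866522   0.28115683] [-0.51033893 -0.29204057 -0.34106542] 23.73087040385504 0.0034674389306123634 [ 3.11659399e-02  3.13917785e+00 -6.90277963e-04]
shift [ 1.2 -0.4  9.2] twist -0.0024 cur tool y deg 88.86 tilt 0.13
```

View pics/s6.png

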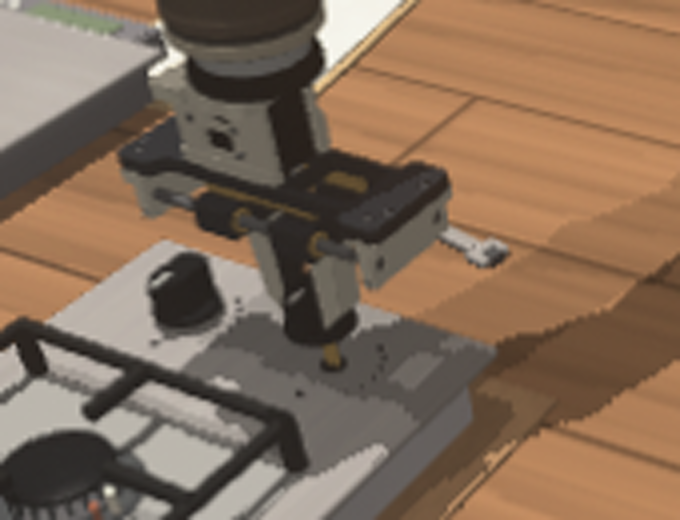

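```bash
cat >> h.py <<'E'
def gp(p,rv,d=.18): 
    M=R.from_rotvec(rv).as_matrix(); return (np.array(p)+d*M[:,2]).round(4)
E
python3 - <<'E'
from h import *
s=arm.observe(); print("now",s["position"],gp(s["position"],s["ee_rot"]))
print(gp([.5801,-.18318,.35873],[-5.02772160e-02,-3.14067566e+00,-7.48990851e-05]))
E
```

```text
now [ 0.5649048  -0.18661545  0.28080245] [ 0.5652 -0.1867  0.1008]
[ 0.58   -0.1832  0.1787]
```

```bash
python3 - <<'E'
from h import *
for n in ("w2","w4","w5","w6"):
    im=cv2.imread(f"pics/{n}.png").astype(float).max(2)
    rows=[]
    for c in (278,281,284,287,290):
        col=im[205:245,c]; k=np.argmax(col<80); rows.append(205+k-(80-col[k])/(col[k-1]-col[k]))
    r=im[305:335,270:300]; q=np.argwhere(cv2.imread(f"pics/{n}.png").min(2)[308:335,272:298]>150)
    print(n,np.round(rows,2), (q.mean(0)+[308,272]).round(2) if len(q) else None,len(q))
for k in range(3):
    s=arm.observe(); print(s["clock"],s["position"])
E
```

```text
w2 [221.84 221.45 221.22 221.65 221.92] [324.  283.5] 90
w4 [220.   219.86 219.53 219.77 220.14] [329.02 284.68] 240
w5 [220.   219.69 219.55 219.86 220.04] [328.79 284.91] 247
w6 [219.55 219.24 219.06 219.36 219.55] [323.68 284.82] 44
8.25 [ 0.5649048  -0.18661545  0.28080245]
8.25 [ 0.5649048  -0.18661545  0.28080245]
8.25 [ 0.5649048  -0.18661545  0.28080245]
```

View pics/w6.png

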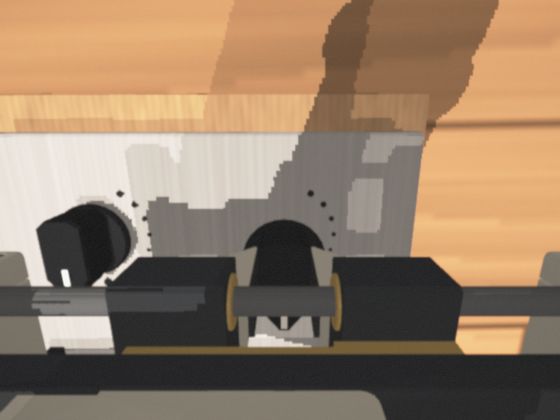

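Emit:
move_arm:
  steps:
    - [0.3,0,5,0]
    - [0.3,0,9,0]
    - [0.3,0,11,0]
    - [0.3,0,12,0]
    - [0.3,0,13,0]
    - [0.3,0,14,0]
    - [0.3,0,14,0]
    - [0.3,0,14,0]

```text
clock: 9.25
position: [0.5641, -0.1865, 0.2657]
ee_rot: [-0.031, -3.141, -0.0]
force: [-0.6, 0.8, -0.7]
width: 0.258
```

```bash
python3 - <<'E'
from h import *
s=arm.observe(); print(s["clock"],s["position"],s["force"],s["ft_torque"],gp(s["position"],s["ee_rot"]),s["width"]*91.8)
E
```

```text
9.25 [ 0.56410698 -0.18651876  0.2656504 ] [-0.59103009  0.78179851 -0.6814744 ] [-0.00558729  0.36882175  0.04522244] [ 0.564  -0.1865  0.0857] 23.686204113732753
```

Emit:
move_arm:
  steps:
    - [0,0,1,0]
    - [0,0,2,0]
    - [0,0,3,0]
    - [0,0,4,0]
    - [0,0,4,0]

```text
clock: 9.88
position: [0.5641, -0.1865, 0.2615]
ee_rot: [-0.031, -3.141, -0.0]
force: [-2.4, -1.5, -0.8]
width: 0.255
```

```bash
python3 - <<'E'
from h import *
s=arm.observe(); print(s["clock"],s["position"],s["force"],s["ft_torque"],gp(s["position"],s["ee_rot"]),s["width"]*91.8)
im=arm.get_image("wrist")[:,:,::-1].copy(); cv2.imwrite("pics/w7.png",im)
im=arm.get_image("scene")[:,:,::-1]; cv2.imwrite("pics/s7.png",cv2.resize(im[90:220,90:260],None,fx=4,fy=4,interpolation=2))
E
```

```text
9.875 [ 0.56413391 -0.18651046  0.26153746] [-2.36824881 -1.49219522 -0.84230357] [ 0.03728583  0.56050873 -0.00099287] [ 0.5641 -0.1865  0.0815] 23.37221404086755
```

View pics/s7.png

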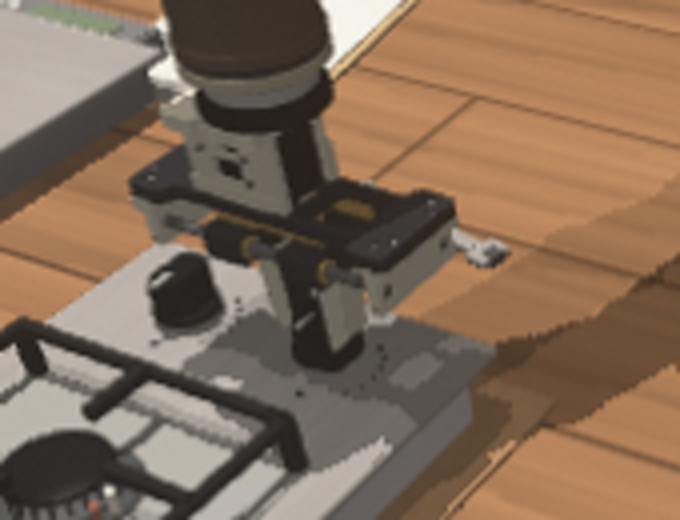

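View pics/w7.png

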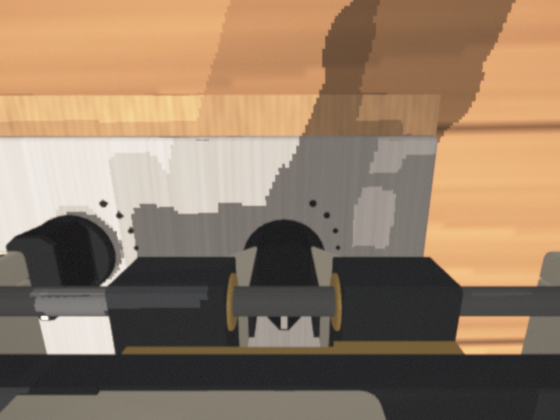

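It fits: the underside is well past the tip with almost no force. Pushing home with a firmer grip.

Emit:
move_arm:
  steps:
    - [0,0,1.5,0]
    - [0,0,3,0]
    - [0,0,4.5,0]
    - [0,0,6,0]
    - [0,0,7,0]
    - [0,0,8,0]
    - [0,0,8,0]
    - [0,0,8,0]
  grip_force: 50

```text
clock: 10.98
position: [0.5642, -0.1865, 0.2538]
ee_rot: [-0.031, -3.141, -0.0]
force: [-5.5, 0.5, 4.2]
width: 0.258
```

```bash
python3 - <<'E'
from h import *
s=arm.observe(); print(s["clock"],s["position"],s["force"],s["ft_torque"],gp(s["position"],s["ee_rot"]),s["width"]*91.8)
E
```

```text
10.975 [ 0.5641551  -0.18652419  0.25384382] [-5.53108608  0.5482604   4.1683426 ] [ 0.09746768  1.24890249 -0.01082548] [ 0.5641 -0.1865  0.0738] 23.7285184161271
```

Emit:
move_arm:
  steps:
    - [0.4,0,1,0]
    - [0.4,0,2,0]
    - [0.4,0,3,0]
    - [0.4,0,4,0]
    - [0.4,0,5,0]
    - [0.4,0,5,0]
    - [0.4,0,5,0]

```text
clock: 11.85
position: [0.564, -0.1865, 0.2497]
ee_rot: [0.031, 3.141, 0.0]
force: [-7.0, 1.7, 13.1]
width: 0.253
```

```bash
python3 - <<'E'
from h import *
s=arm.observe(); print(s["clock"],s["position"],s["force"],s["ft_torque"],gp(s["position"],s["ee_rot"]),s["width"]*91.8)
E
```

```text
11.85 [ 0.56400123 -0.18649692  0.24966393] [-6.98975351  1.68269488 13.11310083] [ 0.26277892  1.64859864 -0.02861573] [ 0.5642 -0.1865  0.0697] 23.192693416705335
```

Emit:
move_arm:
  steps:
    - [0.5,0,1,0]
    - [0.5,0,2,0]
    - [0.5,0,2,0]
    - [0.5,0,2,0]

```text
clock: 12.35
position: [0.5638, -0.1866, 0.2491]
ee_rot: [0.031, 3.139, -0.0]
force: [-10.3, 1.5, 24.7]
width: 0.259
```

```bash
python3 - <<'E'
from h import *
s=arm.observe(); print(s["clock"],s["position"],s["force"],s["ft_torque"],gp(s["position"],s["ee_rot"]),s["width"]*91.8)
im=arm.get_image("wrist")[:,:,::-1].copy(); cv2.imwrite("pics/w8.png",im)
im=arm.get_image("scene")[:,:,::-1]; cv2.imwrite("pics/s8.png",cv2.resize(im[90:220,90:260],None,fx=4,fy=4,interpolation=2))
im=arm.get_image("top")[:,:,::-1]; cv2.imwrite("pics/t8.png",im)
E
```

```text
12.35 [ 0.56378646 -0.18655756  0.24907385] [-10.25301169   1.50091893  24.70508846] [ 0.6080922   2.40291127 -0.02222841] [ 0.5642 -0.1866  0.0691] 23.76358235566864
```

View pics/s8.png

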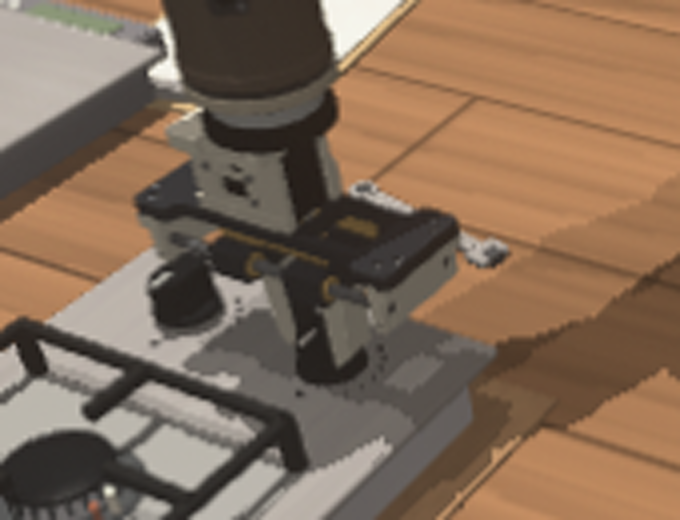

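View pics/w8.png

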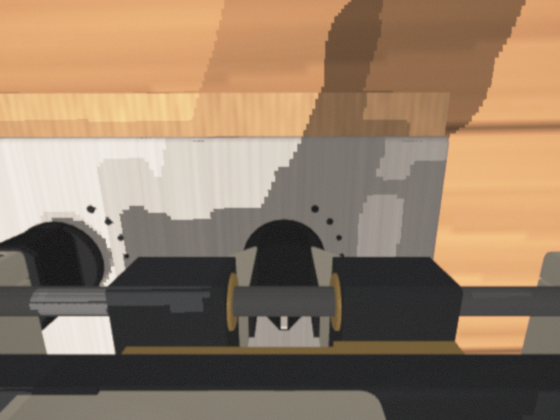

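View pics/t8.png

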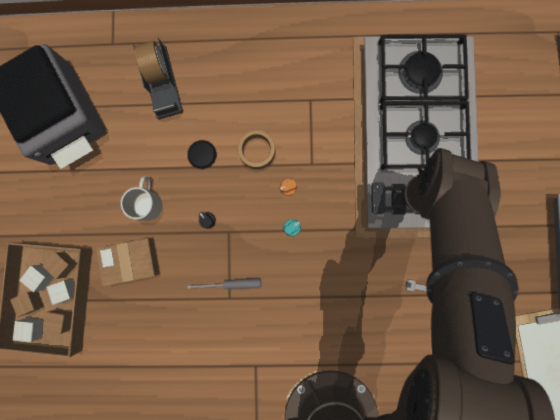

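Emit:
move_arm:
  steps:
    - [0,0,0,0]
    - [0,0,0,0]
    - [0,0,0,0]
    - [0,0,0,0]

```text
clock: 13.0
position: [0.5638, -0.1865, 0.2491]
ee_rot: [0.031, 3.139, -0.0]
force: [-9.8, 2.6, 25.6]
width: 0.256
```

```bash
python3 - <<'E'
from h import *
s=arm.observe(); print(s["clock"],s["position"],s["force"],gp(s["position"],s["ee_rot"]),s["width"]*91.8,np.abs(s["dq"]).max())
for n in ("w6","w7","w8"):
    im=cv2.imread(f"pics/{n}.png").astype(float).max(2)
    print(n,[205+int(np.argmax(im[205:245,c]<80)) for c in (278,284,290)])
E
```

```text
13.0 [ 0.56378162 -0.18654965  0.24908299] [-9.7989677   2.55374328 25.57115624] [ 0.5642 -0.1866  0.0691] 23.508664953614158 0.001027827345176747
w6 [220, 220, 220]
w7 [220, 219, 220]
w8 [220, 219, 220]
```

The pose is steady at a 25 N push, the knob has not slipped in the grip (skirt edge still at row 220), and the stem is on its stop. Handing in.

```bash
python3 -c "
from cell import arm
print(arm.sign_off())"
```

```text
the job is handed in; nothing more can be done
None
```

The knob nearer the hob, at about (0.556, 0.173) m, was the one that fits. I picked it up, lined its flat up with the stem's, pushed it home and handed in at about 13 s, still gripping and pressing it.

- **Seating:** it went about 21 mm down from first contact with the stem tip, which matches the 16 mm bore plus the 5 mm of spring travel. The spring began to push back at about 4 N and read about 13 N near the bottom. At the end the push held steady at about 25 N with the stem on its stop.
- **Grip:** the wrist pictures show no slip of the knob in the fingers during the push.
- **Sideways force:** about 10 N remained at the end. I did not remove it fully, but it did not stop the seating.
- **Flat alignment:** I measured the stem's direction from the plate's front edge, to about 1 degree. Nothing checked it directly after the push, but the full insertion confirms the match.
- **Other things on the bench:** I did not touch the other black knob, and it stands upright where it was. In the last top view nothing else in sight had moved, but the arm partly hides the spanner there.

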